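Click the filter wheel round to the pointer

TASK

With a fingertip against the edge tabs, flick the lamp unit's filter wheel counter-clockwise (seen from above), never clockwise, until the tab that carries the upright metal pin stands at the black pointer on the unit. Let the wheel come to rest one click short of the pointer, then give it exactly one more click, and do not let it go past. Only touch the wheel: do not shove or lift the lamp unit, and leave the bottle, beaker and stopper beside it alone.

Things in the scene. Friction and masses are not known exactly. Their poses are not given: they have to be found in the camera images.
- lamp_unit: Low grey housing standing loose on the table on rubber feet, about 2.5 kg, deck 38 mm above the table. Origin on the wheel's upright axis at table height; x points from the axis to the pointer, z up. The housing spans x = -75 to +99 mm, y = -75 to +75 mm; at its +x end a light-guide socket of radius 16 mm sticks out 20 mm. The filter wheel lies flat above the deck.
- filter_wheel (a joint): Wheel angle, rad, growing counter-clockwise from above: angle of the pin's tab from the pointer, 0 when at the pointer. Starts at rest 2 or 3 clicks short (-2.09 or -3.14). A spring detent pulls it to the nearest multiple of 60 degrees (1.047): a tab pushed a little beyond half way (30 degrees) snaps on to the next rest by itself. Turning takes 3 to 6 N at a tab, less at half way.
- wheel_centre (a point): On the wheel axis, 70 mm above the table, level with the wheel's top. The wheel: hub disc of radius 42 mm with six equal edge tabs 60 degrees apart, each 7 mm thick, reaching to radius 70 mm; hub and tabs lie 52 to 70 mm above the table, 14 mm free below the tabs. At rest one tab direction is always at the pointer. The gaps between tabs are open outward and upward for a fingertip.
- index_pin (a point): Top centre of the upright bare-metal pin, 16 mm thick, 30 mm high above the hub (top 100 mm above the table), 36 mm from the wheel axis in line with the middle of one tab; it turns with the wheel. The only pin on the wheel.
- pointer (a point): Tip of the black V-shaped pointer fixed on the deck just outside the tabs, 74.5 mm from the wheel axis; it stands up to 45 mm above the table, lower than the tabs.
- white_bottle: White plastic bottle with a red cap, 50 mm across, 90 mm high, upright on the table on the unit's left (+y) side, loose; origin at the centre of its underside. To be left alone.
- beaker: Empty clear glass beaker, 57 mm across, 70 mm high, upright on the table on the unit's right (-y) side, loose; origin at the centre of its underside. To be left alone.
- stopper: Red-brown rubber stopper, 29 mm across, 26 mm high, upright on the table on the unit's right (-y) side, farther from the robot than the beaker, loose; origin at the centre of its underside. To be left alone.

How it is judged:
By the outcome, as a careful person would: the job done as asked, in the order asked, and still so for the second after the job is handed in, with the robot touching nothing.
It also fails if it takes over 58 s, if anything falls off the work surface, if the arm or the gripper's body presses on something with over 40 N, if the wrist force passes 120 N, or if a joint passes its speed limit or range.

ROBOT

A 6-joint arm with a two-finger parallel gripper is mounted at the origin on the work surface; the furniture and walls round the work are solid. World frame = base frame: x ahead of the robot, y to its left, z up, the work surface at z = 0. Lengths are in m, angles in rad, forces in N, time in s.
With the tool pointing down it reaches from about 0.275 to 1 m from the base axis. Payload 8.4 kg.
Tool frame: the origin (TCP) lies midway between the tips of the shut fingers; the grasp point (between the pads) lies 19 mm behind it; z points along the fingers, y is the line along which they close (so a half turn about z gives the same grasp; the last joint's range is limited). The gripper opens to 85 mm and grips with 20 to 120 N. Pads are 22 mm wide; open, the fingers measure 114 mm over their backs; the gripper's body (76 mm by 85 mm) begins 54 mm behind the grasp point. The pads swing forward as they close: fully open they stand 13 mm farther back than shut.
Start: joints at [-1.186, 0.353, 1.633, -0, 1.155, -0.002], TCP at [0.236, -0.579, 0.231] pointing down, gripper open.
Joint ranges: [-2.63, 2.63], [-0.92, 2.1], [0.06, 2.66], [-1.3, 4.44], [0, 2.69], [-3.02, 3.02]. Speed limits (rad/s): [2.22, 2.22, 2.79, 3.14, 3.14, 3.14].

INTERFACE

Orientations are given as [roll, pitch, yaw] about the fixed x, y, z axes, in that order (R = Rz(yaw) Ry(pitch) Rx(roll)).
In Python, from workcell import arm gives the robot as it stands.
- The arm moves only by the tool move_arm, never from a script. Its argument "targets" is a list of rows, each a list of 2 entries, a list of its own where there are three numbers: the shift along the tool's x, y, z in m, then the turn about the tool's z in degrees. A call has 1 to 8 rows; each row is the pose to reach, as a shift and turn from the pose commanded when the call began, along the tool's axes at that moment; what a row does not reach only later rows make up. A row lasts 1/10 s, in which the tool goes at most 50 mm and 8.59 degrees, less where a joint would pass 70% of its speed; a pose out of reach is approached as far as the arm can. A call with a gripper value outside its range is refused whole. "jaw" is the opening, from -1 (shut) to 1 (fully open), so that 0 is half open, set as the call begins (left out, the last holds). The fingers move at their own pace and stop on an object; the grip force is fixed at half the most. Time passes only in rows, so rows that repeat a pose let the fingers close. It gives the time, the measured TCP pose, the force, the opening and the grip force at its end, in the units of the state.
- arm.sense(): the state, without advancing time (a new reading comes with each control period).
- arm.get_image(name): name is "scene" or "top" or "wrist"; returns (picture, depth): 420x560x3 uint8, blue, green, red; 420x560 float32, m along the optical axis (not along the pixel's ray), 0 where there is no reading.
- arm.get_calibration(name): a dict with "fx", "fy", "cx", "cy" (pixels), "k1" (the pictures are not rectified: a ray, as slopes to the right and down, at radius r is drawn at 1 + k1 r^2 times it, then the intrinsics apply), "view" (4x4, takes a point from world to camera coordinates). Camera axes: x right, y up, looking along -z (the intrinsics and any distortion apply to the point x, -y, -z); pixel columns grow to the right and rows downward; lengths in m; the calibration is good to about 2 mm. A picture is of the moment at which its call begins: read the wrist's pose just before it. get_calibration takes no time and is no camera call; for the wrist camera it gives the pose at the moment of the call.
- arm.hand_in(): hands the job in; it is judged then, once.
The state is a dict: "t": time; "q": joint angles; "dq": joint speeds; "effort": joint torques, N m; "tool_pos": TCP position; "eef_rot": TCP orientation; "wrist_force": force on the tool from outside, world axes, zero at the start; "ft_torque": the same for the moment, N m; "opening": opening from 0.0 (shut) to 1.0 (fully open); "finger_force": force on a finger pad.
Only numpy, scipy, OpenCV 4.12 (cv2) and the standard library are available. Lean on these libraries where they do the work, as an engineer would, in place of code of your own. Each camera call takes 0.05 s, during which the arm holds its last target. There are 200 camera calls.

## Working session

There is one attempt and no reset: what is moved stays moved. The work goes in short steps, Python scripts to look and compute and a tool call to move; the robot and the scene stay as the last step left them, time stands still between calls to the robot, and variables do not carry over. Pictures are saved under pics/ and viewed, at most 10 in all, crops included, and the job is handed in when it is done.

Besides the shell and the picture viewer there is one more tool, called after "Emit:" as name(argument=value, ...), one argument or row to a line, values as JSON. move_arm: Moves the arm, as the interface text tells. Its arguments: {"type":"object","properties":{"targets":{"type":"array"},"jaw":{"type":"number"}},"required":["targets"]}

```bash
mkdir -p pics
cat > h.py <<'E'
import numpy as np, cv2
from workcell import arm
def world(name,u,v,z=None,d=None,cal=None):
    c=cal or arm.get_calibration(name)
    x=(u-c["cx"])/c["fx"]; y=(v-c["cy"])/c["fy"]
    a,b=x,y
    for _ in range(20):
        s=1+c["k1"]*(a*a+b*b); a,b=x/s,y/s
    M=np.linalg.inv(np.array(c["view"])); r=M[:3,:3]@np.array([a,-b,-1]); o=M[:3,3]
    t=d if d is not None else (z-o[2])/r[2]
    return o+t*r
E
python3 - <<'E'
from h import *
for n in("top","scene"):
    p,d=arm.get_image(n); cv2.imwrite(f"pics/{n}0.png",p); np.save(n+"0.npy",d)
s=arm.sense(); print(s)
E
```

```text
{'t': 0.1, 'q': array([-1.18642494e+00,  3.53576950e-01,  1.63405539e+00, -1.06473128e-05,
        1.15521535e+00, -2.40194952e-03]), 'dq': array([-9.99644609e-04, -1.74841865e-04, -2.32067566e-03, -6.80979409e-05,
        2.37183392e-04,  1.27298999e-03]), 'effort': array([-4.50663692e-04, -6.06357408e+01, -3.42820430e+01,  3.09365180e-05,
        4.07891785e-03,  1.79150749e-05]), 'tool_pos': array([ 0.23558584, -0.57843497,  0.23063984]), 'eef_rot': array([-3.14033760e+00,  6.72107909e-06,  3.86777641e-01]), 'wrist_force': array([-0.55810568,  0.05568289, -1.16305566]), 'ft_torque': array([ 0.02078442, -0.03029345,  0.00192621]), 'finger_force': 0.0, 'opening': 0.9989304584814859}
```

View pics/top0.png

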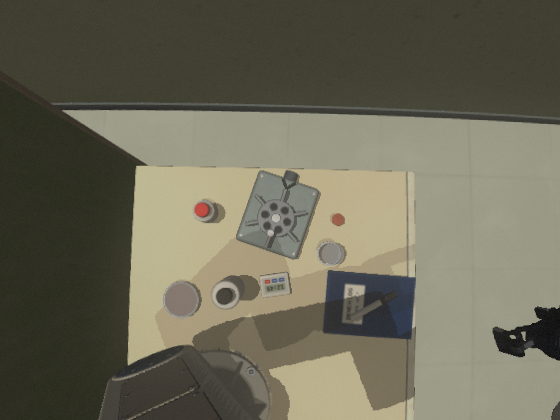

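View pics/scene0.png

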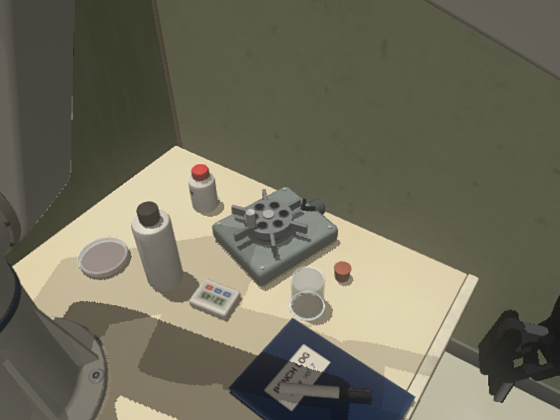

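The top view shows the unit at about (278,215), its socket at (290,178), the bottle at (204,211), the beaker at (330,253) and the stopper at (338,219). I'll enlarge the wheel.

Run:
```python
from h import *
a=cv2.imread("pics/top0.png")[160:265,225:330]; b=cv2.imread("pics/scene0.png")[180:285,205:345]
cv2.imwrite("pics/c0.png",cv2.resize(a,None,fx=5.7,fy=5.7,interpolation=cv2.INTER_CUBIC))
```

```text
(no output)
```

View pics/c0.png

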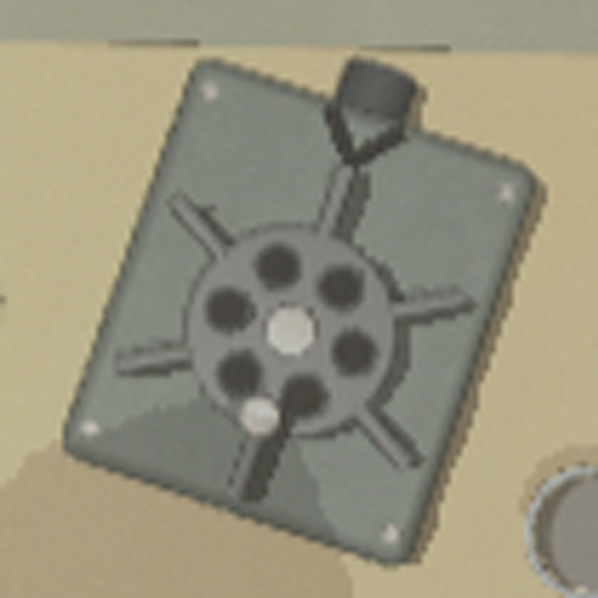

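The pin (260,415 in the crop) is opposite the pointer (357,163), so the wheel is 3 clicks short. The tab ends put the axis at crop (295,331).

Run:
```python
from h import *
f=lambda u,v,z:world("top",225+(u+.5)/5.7-.5,160+(v+.5)/5.7-.5,z)
d=np.load("top0.npy")
C=f(295,331,.07);P=f(357,163,.045);pin=f(260,412,.1)
print(C,P,pin)
for e in[(345,170),(247,495),(177,203),(418,460),(468,300),(120,362)]:
    w=f(*e,.07)-C;print(np.hypot(*w[:2]),np.degrees(np.arctan2(w[1],w[0])))
w=P-C;print("ptr",np.hypot(*w[:2]),np.degrees(np.arctan2(w[1],w[0])))
for n,u,v in(("beaker",330,253),("stop",338,219),("bottle",204,211),("tall",226,293)):
    print(n,world("top",u,v,d=d[v,u]))
# scene cross-check: hub cap (268,214), pin top (251,211)
print(world("scene",268,214,.072),world("scene",251,211,.1))
c=arm.get_calibration("wrist");print(np.linalg.inv(c["view"])[:3].round(3),c["fx"])
```

```text
[ 0.43379696 -0.13158625  0.07      ] [ 0.50408385 -0.15537723  0.045     ] [ 0.40102278 -0.11895711  0.1       ]
0.06643556983394662 -16.07051649355357
0.06642340463866074 164.86027824436206
0.06838755303337066 43.7788418803334
0.06942121456077995 -135.29255459424172
0.06884621357306876 -78.69321076446997
0.06927036814881493 101.22262278039565
ptr 0.07420415970996612 -18.700133147680454
beaker [ 0.35752438 -0.25220012  0.06960461]
stop [ 0.43623309 -0.27614888  0.02832496]
bottle [0.4437553  0.02646518 0.08979067]
tall [ 0.27753581 -0.03563154  0.16452453]
[ 0.43260939 -0.12767776  0.072     ] [ 0.40019141 -0.11785298  0.1       ]
[[ 0.378  0.886  0.268  0.303]
 [-0.926  0.362  0.108 -0.552]
 [-0.001 -0.289  0.957  0.373]] 369.6419959724997
```

Emit:
move_arm(
  targets=[
    [[0.04,-0.037,0],0],
    [[0.078,-0.073,0],0],
    [[0.117,-0.11,0],0],
    [[0.156,-0.147,0],0],
    [[0.195,-0.183,0],0],
    [[0.234,-0.22,0],0],
    [[0.273,-0.257,0],0],
    [[0.3,-0.282,0],0],
  ],
  jaw=-1,
)

```text
t: 0.9
tool_pos: [0.4026, -0.2132, 0.2313]
eef_rot: [3.142, -0.0, 0.386]
wrist_force: [1.2, -1.2, -0.5]
opening: -0.002
finger_force: 0.0
```

Emit:
move_arm(
  targets=[
    [[0.012,-0.011,0],0],
    [[0.012,-0.011,0],0],
    [[0.012,-0.011,0],0],
    [[0.012,-0.011,0],0],
  ],
)

```text
t: 1.3
tool_pos: [0.4089, -0.2013, 0.2312]
eef_rot: [3.142, 0.0, 0.386]
wrist_force: [1.0, -0.9, 0.3]
opening: 0.001
finger_force: 0.0
```

Run:
```python
from h import *
import pickle
s=arm.sense(); cal=arm.get_calibration("wrist"); p,d=arm.get_image("wrist")
pickle.dump(cal,open("w1.pkl","wb")); cv2.imwrite("pics/w1.png",p); np.save("w1.npy",d); print(s["t"],s["tool_pos"],s["eef_rot"],s["wrist_force"],s["opening"])
```

```text
1.3 [ 0.40886732 -0.20125802  0.23115231] [3.14157339e+00 3.98728041e-04 3.86008660e-01] [ 0.98023638 -0.89097542  0.32931803] 0.0007037449371961582
```

View pics/w1.png

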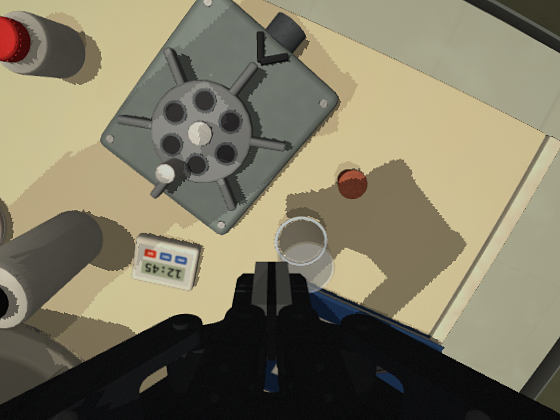

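Run:
```python
from h import *
import pickle
cal=pickle.load(open("w1.pkl","rb"))
W=[world("wrist",u,v,.07,cal=cal)[:2] for u,v in[(255,66),(170,50),(120,121),(153,195),(236,208),(290,147)]]
C=np.mean(W,0);print(C,world("wrist",200,132,.075,cal=cal))
for w in W:
    e=w-C;print(np.hypot(*e),np.degrees(np.arctan2(e[1],e[0])))
P=world("wrist",261,62,.045,cal=cal)[:2]-C;print(P,np.hypot(*P),np.degrees(np.arctan2(P[1],P[0])))
d=np.load("w1.npy");print(world("wrist",210,105,d=d[105,210],cal=cal),world("wrist",200,132,d=d[132,200],cal=cal),d[280,260:285:6])
for u in(255,272,288):print(world("wrist",u,265,z=.2312,cal=cal),d[270,u])
```

```text
[ 0.43246402 -0.13289528] [ 0.43305613 -0.13058946  0.075     ]
0.06658166005755468 -17.25833017565118
0.06795030085207401 42.14475083994916
0.06868096449965981 103.36472712535947
0.06903235854859707 160.3832943056396
0.06772247297918223 -136.48557558163597
0.0710452653910852 -76.94528152207272
[ 0.07008457 -0.02144635] 0.07329251360299133 -17.014467333603566
[ 0.45537159 -0.13032228  0.07057007] [ 0.4329539  -0.13048532  0.07428916] [0.13491619 0.13399005 0.13528918 0.13498436 0.13505432]
[ 0.41213343 -0.19296136  0.2312    ] 0.14239644
[ 0.41483627 -0.19959578  0.2312    ] 0.14336632
[ 0.41737387 -0.20584256  0.2312    ] 0.14337096
```

The wrist view agrees with the top view: axis (0.433,-0.131), unit yaw -17°. I'll lower the shut fingertip into the gap on the right side, clockwise of the tab at -77°.

Emit:
move_arm(
  targets=[
    [[0.0105,-0.01,0.02],0],
    [[0.0105,-0.01,0.06],0],
    [[0.0105,-0.01,0.1],0],
    [[0.0105,-0.01,0.13],0],
    [[0.0105,-0.01,0.15],0],
    [[0.0105,-0.01,0.165],0],
    [[0.0105,-0.01,0.174],0],
    [[0.0105,-0.01,0.174],0],
  ],
)

```text
t: 2.15
tool_pos: [0.4144, -0.1876, 0.0564]
eef_rot: [-3.14, 0.001, 0.386]
wrist_force: [-0.4, 0.8, -0.2]
opening: 0.002
finger_force: 0.0
```

```bash
cat > plan.py <<'E'
from h import *
import sys
# rows along arc about the axis: finger centre angles (deg), tool x angle
C=np.array([.433,-.131]); r=.060
s=arm.sense(); p=s["tool_pos"]; y=s["eef_rot"][2]
print(s["t"],p.round(4),np.degrees(y).round(1),s["wrist_force"].round(1), "ang",np.degrees(np.arctan2(*(p[:2]-C)[::-1])).round(1))
X=np.array([np.cos(y),np.sin(y)]);Y=np.array([np.sin(y),-np.cos(y)])
for a in map(float,sys.argv[1:]):
    t=C+r*np.array([np.cos(np.radians(a)),np.sin(np.radians(a))])-p[:2]
    print(a,(X@t).round(4),(Y@t).round(4))
E
python3 plan.py -104 -100 -96 -92 -88 -84 -80 -76 -72 -68 -64 -60 -56 -52
```

```text
2.15 [ 0.4144 -0.1876  0.0564] 22.1 [-0.4  0.8 -0.2] ang -108.2
-104.0 0.0032 0.003
-100.0 0.0067 0.0053
-96.0 0.0103 0.0074
-92.0 0.0141 0.0093
-88.0 0.0179 0.0109
-84.0 0.0219 0.0122
-80.0 0.026 0.0132
-76.0 0.0301 0.0139
-72.0 0.0343 0.0144
-68.0 0.0385 0.0145
-64.0 0.0426 0.0144
-60.0 0.0468 0.0139
-56.0 0.0509 0.0132
-52.0 0.055 0.0122
```

Emit:
move_arm(
  targets=[
    [[0.0032,0.003,0],0],
    [[0.0067,0.0053,0],0],
    [[0.0103,0.0074,0],0],
    [[0.0141,0.0093,0],0],
    [[0.016,0.0101,0],0],
    [[0.0179,0.0109,0],0],
    [[0.0199,0.0116,0],0],
    [[0.0219,0.0122,0],0],
  ],
)

```text
t: 2.95
tool_pos: [0.4397, -0.19, 0.0571]
eef_rot: [-3.141, 0.001, 0.387]
wrist_force: [-2.3, 0.9, 0.8]
opening: -0.004
finger_force: 1.0
```

```bash
python3 plan.py -82 -80 -78 -76 -74 -72 -70 -68 -66 -64 -62 -60 -58 -56
```

```text
2.95 [ 0.4397 -0.19    0.0571] 22.2 [-2.3  0.9  0.8] ang -83.5
-82.0 0.0013 0.001
-80.0 0.0034 0.0015
-78.0 0.0054 0.0019
-76.0 0.0075 0.0022
-74.0 0.0096 0.0025
-72.0 0.0117 0.0027
-70.0 0.0138 0.0028
-68.0 0.0159 0.0029
-66.0 0.0179 0.0028
-64.0 0.02 0.0027
-62.0 0.0221 0.0025
-60.0 0.0242 0.0023
-58.0 0.0263 0.002
-56.0 0.0283 0.0016
```

In contact with the tab, at about 2 N. I'll keep going.

Emit:
move_arm(
  targets=[
    [[0.0013,0.001,0],0],
    [[0.0034,0.0015,0],-2],
    [[0.0054,0.0019,0],-4],
    [[0.0075,0.0022,0],-6],
    [[0.0096,0.0025,0],-8],
    [[0.0117,0.0027,0],-10],
    [[0.0138,0.0028,0],-12],
    [[0.0159,0.0029,0],-14],
  ],
)

```text
t: 3.75
tool_pos: [0.4557, -0.1868, 0.0571]
eef_rot: [-3.141, 0.0, 0.633]
wrist_force: [-2.4, -0.2, -0.3]
opening: -0.001
finger_force: 0.9
```

```bash
python3 plan.py -67 -66 -65 -64 -63 -62 -61 -60 -58 -56 -54
```

```text
3.75 [ 0.4557 -0.1868  0.0571] 36.2 [-2.4 -0.2 -0.3] ang -67.9
-67.0 0.001 -0.0
-66.0 0.002 0.0002
-65.0 0.003 0.0004
-64.0 0.0041 0.0006
-63.0 0.0051 0.0008
-62.0 0.0061 0.0009
-61.0 0.0072 0.0011
-60.0 0.0082 0.0012
-58.0 0.0103 0.0014
-56.0 0.0124 0.0015
-54.0 0.0145 0.0016
```

Emit:
move_arm(
  targets=[
    [[0.001,0,0],-1],
    [[0.002,0.0002,0],-2],
    [[0.003,0.0004,0],-3],
    [[0.0041,0.0006,0],-4],
    [[0.0051,0.0008,0],-5],
    [[0.0061,0.0009,0],-6],
    [[0.0072,0.0011,0],-7],
    [[0.0082,0.0012,0],-8],
  ],
)

```text
t: 4.55
tool_pos: [0.4636, -0.1831, 0.0574]
eef_rot: [3.141, -0.0, 0.772]
wrist_force: [-0.3, -0.5, 0.3]
opening: 0.001
finger_force: 0.0
```

```bash
python3 plan.py -59 -58 -57 -56 -54
python3 - <<'E'
from h import *
p,d=arm.get_image("scene"); cv2.imwrite("pics/s1.png",cv2.resize(p[170:290,200:360],None,fx=4,fy=4,interpolation=cv2.INTER_CUBIC))
E
```

```text
4.55 [ 0.4636 -0.1831  0.0574] 44.2 [-0.3 -0.5  0.3] ang -59.6
-59.0 0.0007 -0.0002
-58.0 0.0017 0.0
-57.0 0.0027 0.0002
-56.0 0.0038 0.0004
-54.0 0.0058 0.0008
```

View pics/s1.png

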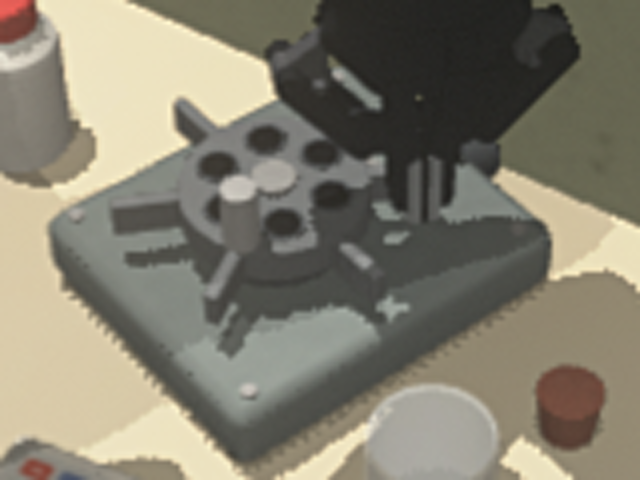

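Emit:
move_arm(
  targets=[
    [[0,0,-0.015],0],
    [[0,0,-0.035],0],
    [[0,0,-0.05],0],
    [[0,0,-0.06],0],
    [[0,0,-0.06],0],
  ],
)

```text
t: 5.1
tool_pos: [0.4641, -0.1834, 0.1184]
eef_rot: [3.139, -0.001, 0.771]
wrist_force: [0.2, 0.4, 0.7]
opening: 0.003
finger_force: 0.0
```

```bash
python3 plan.py -107
python3 - <<'E'
from h import *
p,d=arm.get_image("wrist"); cal=arm.get_calibration("wrist"); cv2.imwrite("pics/w2.png",p)
import pickle;pickle.dump(cal,open("w2.pkl","wb"))
E
```

```text
5.1 [ 0.4641 -0.1834  0.1184] 44.2 [0.2 0.4 0.7] ang -59.3
-107.0 -0.0384 -0.0303
```

View pics/w2.png

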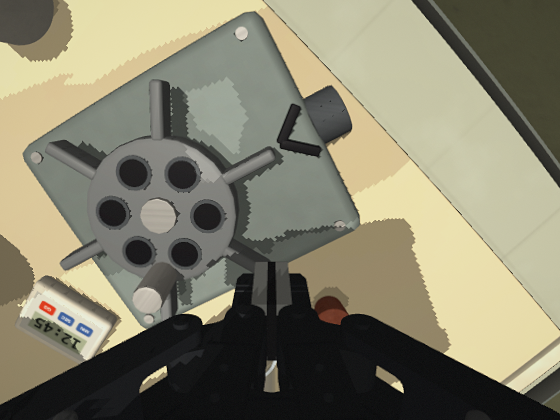

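The wheel rests one click on: the pin is at (147,300) and a tab points at the pointer (280,142), so it is 2 clicks short. For the next click I'll use the gap 60° further round, so the gripper stays clear of the pin.

```bash
python3 plan.py -47
python3 - <<'E'
from h import *
print(arm.sense()["q"].round(2))
import pickle; cal=pickle.load(open("w2.pkl","rb"))
print(world("wrist",158,216,.0743,cal=cal),world("wrist",147,300,.1,cal=cal),world("wrist",280,142,.045,cal=cal))
E
```

```text
5.15 [ 0.4636 -0.1832  0.1176] 44.2 [-0.4 -0.4  0.5] ang -59.6
-47.0 0.0132 0.0013
[-0.38  0.31  2.    0.    0.83  0.42]
[ 0.43191054 -0.13013446  0.0743    ] [ 0.40556452 -0.15387854  0.1       ] [ 0.50277397 -0.15206178  0.045     ]
```

Emit:
move_arm(
  targets=[
    [[0.0132,0.0013,0],-8],
    [[0.0132,0.0013,0],-16],
    [[0.0132,0.0013,0],-24],
    [[0.0132,0.0013,0],-32],
    [[0.0132,0.0013,0.01],-38],
    [[0.0132,0.0013,0.035],-38],
    [[0.0132,0.0013,0.055],-38],
    [[0.0132,0.0013,0.061],-38],
  ],
)

```text
t: 5.95
tool_pos: [0.4718, -0.1741, 0.0537]
eef_rot: [-3.137, -0.001, 1.434]
wrist_force: [-0.6, 0.1, 0.1]
opening: -0.002
finger_force: 0.0
```

```bash
python3 plan.py -44 -40 -36 -32 -30 -28 -26 -24
```

```text
5.95 [ 0.4718 -0.1741  0.0537] 82.2 [-0.6  0.1  0.1] ang -48.0
-44.0 0.002 0.0042
-40.0 0.0055 0.0065
-36.0 0.0091 0.0086
-32.0 0.0128 0.0105
-30.0 0.0148 0.0113
-28.0 0.0167 0.012
-26.0 0.0187 0.0127
-24.0 0.0207 0.0134
```

Emit:
move_arm(
  targets=[
    [[0.002,0.0032,0],0],
    [[0.0055,0.006,0],0],
    [[0.0091,0.0083,0],0],
    [[0.0128,0.0103,0],0],
    [[0.0148,0.0111,0],0],
    [[0.0167,0.0118,0],0],
    [[0.0187,0.0125,0],0],
    [[0.0207,0.0132,0],0],
  ],
)

```text
t: 6.75
tool_pos: [0.4894, -0.156, 0.0564]
eef_rot: [-3.141, 0.0, 1.434]
wrist_force: [-0.3, 0.2, 0.7]
opening: 0.0
finger_force: 0.8
```

```bash
python3 plan.py -22 -20 -18 -16 -14 -12 -10 -8 -6
```

```text
6.75 [ 0.4894 -0.156   0.0564] 82.2 [-0.3  0.2  0.7] ang -23.9
-22.0 0.0024 -0.0011
-20.0 0.0045 -0.0006
-18.0 0.0065 -0.0002
-16.0 0.0086 0.0001
-14.0 0.0107 0.0004
-12.0 0.0127 0.0006
-10.0 0.0148 0.0007
-8.0 0.0169 0.0007
-6.0 0.019 0.0007
```

Emit:
move_arm(
  targets=[
    [[0.0024,0,0],-1],
    [[0.0045,0.0002,0],-3],
    [[0.0065,0.0004,0],-5],
    [[0.0086,0.0005,0],-7],
    [[0.0107,0.0006,0],-9],
    [[0.0127,0.0007,0],-11],
    [[0.0148,0.0007,0],-13],
    [[0.0159,0.0007,0],-14],
  ],
)

```text
t: 7.55
tool_pos: [0.4932, -0.1405, 0.0565]
eef_rot: [3.14, 0.001, 1.68]
wrist_force: [2.3, -2.5, -0.6]
opening: -0.005
finger_force: 1.0
```

```bash
python3 plan.py -8 -7 -6 -5 -4 -3 -2 -1 0 1 2
```

```text
7.55 [ 0.4932 -0.1405  0.0565] 96.3 [ 2.3 -2.5 -0.6] ang -9.0
-8.0 0.0013 -0.0006
-7.0 0.0023 -0.0004
-6.0 0.0033 -0.0002
-5.0 0.0043 0.0001
-4.0 0.0054 0.0003
-3.0 0.0064 0.0004
-2.0 0.0074 0.0006
-1.0 0.0085 0.0007
0.0 0.0095 0.0009
1.0 0.0105 0.001
2.0 0.0116 0.001
```

Emit:
move_arm(
  targets=[
    [[0.0013,0,0],-1],
    [[0.0023,0,0],-2],
    [[0.0033,0,0],-3],
    [[0.0043,0.0001,0],-4],
    [[0.0054,0.0003,0],-5],
    [[0.0064,0.0004,0],-6],
    [[0.0074,0.0006,0],-7],
    [[0.0085,0.0007,0],-8],
  ],
)

```text
t: 8.35
tool_pos: [0.4919, -0.1317, 0.0562]
eef_rot: [-3.141, -0.0, 1.819]
wrist_force: [0.5, -0.7, 0.3]
opening: 0.0
finger_force: 0.1
```

```bash
python3 plan.py  0 1 2 3 4
```

```text
8.35 [ 0.4919 -0.1317  0.0562] 104.2 [ 0.5 -0.7  0.3] ang -0.7
0.0 0.0004 0.0012
1.0 0.0014 0.0015
2.0 0.0025 0.0017
3.0 0.0035 0.0019
4.0 0.0045 0.0021
```

Emit:
move_arm(
  targets=[
    [[0.0005,0.0003,0],0],
    [[0.001,0.0006,0],-1],
    [[0.0014,0.0008,0],-1],
    [[0.0014,0.0008,0],-1],
    [[0.0014,0.0008,0],-1],
  ],
)

```text
t: 8.85
tool_pos: [0.4926, -0.1304, 0.0563]
eef_rot: [-3.142, -0.0, 1.835]
wrist_force: [0.6, -0.1, -0.1]
opening: 0.001
finger_force: 0.0
```

```bash
python3 plan.py 1 2
python3 - <<'E'
from h import *
p,d=arm.get_image("wrist"); cv2.imwrite("pics/w3.png",p)
E
```

```text
8.85 [ 0.4926 -0.1304  0.0563] 105.2 [ 0.6 -0.1 -0.1] ang 0.6
1.0 0.0003 0.0005
2.0 0.0013 0.0007
```

View pics/w3.png

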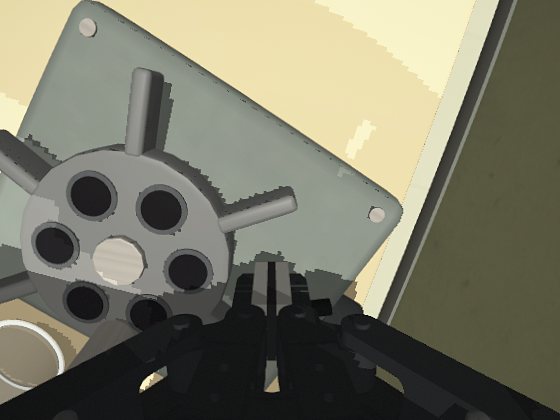

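The wheel has snapped on again, with the tab ahead at (297,203). I'll lift and move over the next gap.

Emit:
move_arm(
  targets=[
    [[0,0,-0.015],0],
    [[0,0,-0.035],0],
    [[0,0,-0.05],0],
    [[0,0,-0.06],0],
    [[0,0,-0.06],0],
  ],
)

```text
t: 9.4
tool_pos: [0.4934, -0.1306, 0.1174]
eef_rot: [3.14, 0.001, 1.835]
wrist_force: [0.2, -0.8, 0.0]
opening: -0.003
finger_force: 0.0
```

```bash
python3 plan.py 13
python3 - <<'E'
from h import *
p,d=arm.get_image("wrist"); q,_=arm.get_image("top")
q=cv2.resize(q[160:265,225:330],(400,400),interpolation=cv2.INTER_CUBIC)
cv2.imwrite("pics/w4.png",np.hstack([cv2.resize(p,(400,300)),q[:300]])); cv2.imwrite("pics/w4.png",np.hstack([np.vstack([cv2.resize(p,(400,300)),np.zeros((100,400,3),np.uint8)]),q]))
E
```

```text
9.4 [ 0.4934 -0.1306  0.1174] 105.2 [ 0.2 -0.8  0. ] ang 0.4
13.0 0.0132 0.0015
```

View pics/w4.png

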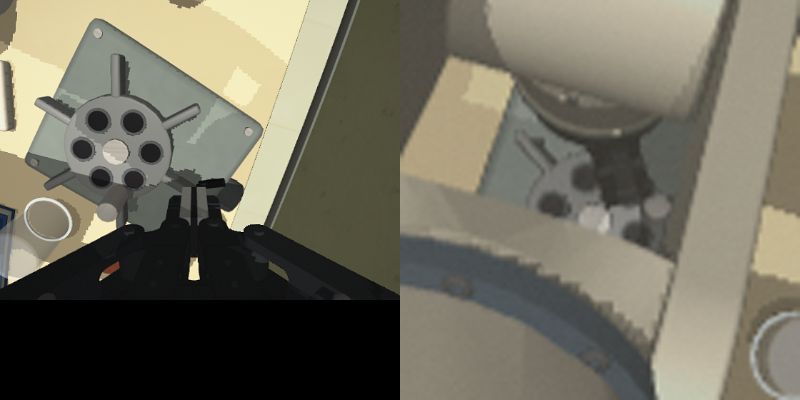

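The pin (107,212) now stands one click short of the pointer and the wheel is at rest. I'll give it the last click from the next gap.

Emit:
move_arm(
  targets=[
    [[0.0132,0.0015,0],-8],
    [[0.0132,0.0015,0],-16],
    [[0.0132,0.0015,0],-24],
    [[0.0132,0.0015,0],-32],
    [[0.0132,0.0015,0.01],-37],
    [[0.0132,0.0015,0.035],-37],
    [[0.0132,0.0015,0.055],-37],
    [[0.0132,0.0015,0.061],-37],
  ],
)

```text
t: 10.3
tool_pos: [0.4886, -0.1168, 0.0527]
eef_rot: [-3.14, -0.004, 2.481]
wrist_force: [-0.4, -0.4, -1.2]
opening: 0.001
finger_force: 0.0
```

```bash
python3 plan.py 16 20 24 28 30 32 34 36
```

```text
10.3 [ 0.4886 -0.1168  0.0527] 142.2 [-0.4 -0.4 -1.2] ang 14.4
16.0 -0.0002 0.0031
20.0 0.0033 0.0054
24.0 0.0069 0.0075
28.0 0.0106 0.0094
30.0 0.0126 0.0102
32.0 0.0145 0.011
34.0 0.0165 0.0116
36.0 0.0185 0.0123
```

Emit:
move_arm(
  targets=[
    [[0.001,0.003,0],0],
    [[0.0045,0.0055,0],0],
    [[0.008,0.0078,0],0],
    [[0.0118,0.0097,0],0],
    [[0.0138,0.0106,0],0],
    [[0.0157,0.0113,0],0],
    [[0.0177,0.012,0],0],
    [[0.0197,0.0127,0],0],
  ],
)

```text
t: 11.1
tool_pos: [0.483, -0.0952, 0.0554]
eef_rot: [3.141, 0.001, 2.481]
wrist_force: [0.8, -1.7, -0.3]
opening: 0.001
finger_force: 0.8
```

```bash
python3 plan.py 38 40 42 44 46 48 50 51
```

```text
11.1 [ 0.483  -0.0952  0.0554] 142.2 [ 0.8 -1.7 -0.3] ang 35.6
38.0 0.0028 -0.0008
40.0 0.0049 -0.0003
42.0 0.0069 0.0001
44.0 0.009 0.0004
46.0 0.0111 0.0007
48.0 0.0131 0.0009
50.0 0.0152 0.001
51.0 0.0163 0.001
```

Emit:
move_arm(
  targets=[
    [[0.0025,0,0],-1],
    [[0.0046,0,0],-3],
    [[0.0067,0.0001,0],-5],
    [[0.0088,0.0004,0],-7],
    [[0.0109,0.0007,0],-9],
    [[0.013,0.0009,0],-11],
    [[0.015,0.001,0],-13],
    [[0.016,0.001,0],-14],
  ],
)

```text
t: 11.9
tool_pos: [0.4714, -0.0843, 0.0555]
eef_rot: [3.141, 0.001, 2.727]
wrist_force: [3.1, 0.6, 0.9]
opening: 0.004
finger_force: 1.0
```

```bash
python3 plan.py 52 53 54 55 56 57 58 59 60 61
```

```text
11.9 [ 0.4714 -0.0843  0.0555] 156.3 [3.1 0.6 0.9] ang 50.6
52.0 0.0015 0.0
53.0 0.0026 0.0003
54.0 0.0036 0.0005
55.0 0.0046 0.0007
56.0 0.0056 0.0009
57.0 0.0067 0.0011
58.0 0.0077 0.0012
59.0 0.0087 0.0014
60.0 0.0098 0.0015
61.0 0.0108 0.0016
```

Emit:
move_arm(
  targets=[
    [[0.0015,0,0],-1],
    [[0.0026,0.0003,0],-2],
    [[0.0036,0.0005,0],-3],
    [[0.0046,0.0007,0],-4],
    [[0.0056,0.0009,0],-5],
    [[0.0067,0.0011,0],-6],
    [[0.0077,0.0012,0],-7],
    [[0.0087,0.0014,0],-8],
  ],
)

```text
t: 12.7
tool_pos: [0.463, -0.0796, 0.0552]
eef_rot: [-3.142, -0.001, 2.867]
wrist_force: [0.3, 0.0, 0.3]
opening: 0.002
finger_force: 0.0
```

Emit:
move_arm(
  targets=[
    [[0.0005,0.0001,0],0],
    [[0.001,0.0002,0],-1],
    [[0.0015,0.0003,0],-1],
    [[0.0015,0.0003,0],-1],
    [[0.0015,0.0003,0],-1],
  ],
)

```text
t: 13.2
tool_pos: [0.4621, -0.079, 0.0553]
eef_rot: [-3.142, 0.0, 2.882]
wrist_force: [0.0, 0.3, -0.3]
opening: 0.0
finger_force: 0.0
```

```bash
python3 plan.py 61 62
python3 - <<'E'
from h import *
p,d=arm.get_image("wrist"); q,_=arm.get_image("scene")
cv2.imwrite("pics/w5.png",np.hstack([cv2.resize(p,(400,300)),cv2.resize(q[170:275,205:345],(400,300),interpolation=cv2.INTER_CUBIC)]))
E
```

```text
13.2 [ 0.4621 -0.079   0.0553] 165.2 [ 0.   0.3 -0.3] ang 60.8
61.0 0.0001 0.0005
62.0 0.0011 0.0008
```

View pics/w5.png

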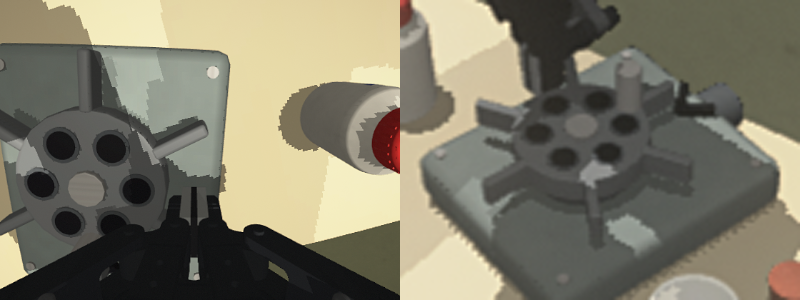

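The pin (630,70) now stands in line with the pointer (680,95). I'll lift away and check it from above.

Emit:
move_arm(
  targets=[
    [[0,0,-0.015],0],
    [[0,0,-0.04],0],
    [[0,0,-0.07],0],
    [[0,0,-0.1],0],
    [[0,0,-0.12],0],
    [[0,0,-0.13],0],
    [[0,0,-0.13],0],
    [[0,0,-0.13],0],
  ],
)

```text
t: 14.1
tool_pos: [0.4616, -0.0789, 0.1844]
eef_rot: [-3.142, -0.001, 2.883]
wrist_force: [0.2, 0.1, -0.2]
opening: 0.004
finger_force: 0.0
```

Run:
```python
from h import *
print(arm.sense()["tool_pos"])
p,d=arm.get_image("wrist"); q,_=arm.get_image("scene")
cv2.imwrite("pics/w6.png",np.hstack([cv2.resize(p,(400,300)),cv2.resize(q[150:330,145:385],(400,300),interpolation=cv2.INTER_CUBIC)]))
```

```text
[ 0.46155394 -0.07891656  0.18444851]
```

View pics/w6.png

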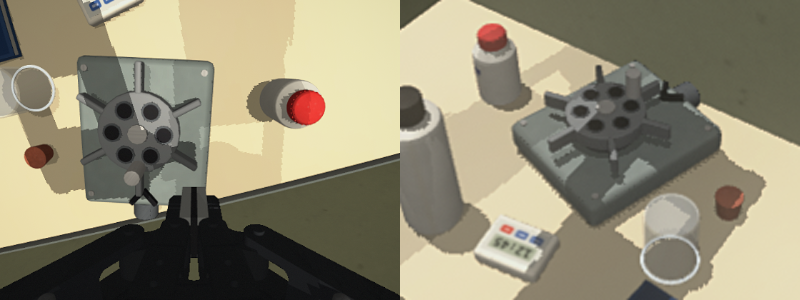

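The pin (132,178) is at the pointer (143,200), the wheel is at rest, and the bottle, beaker and stopper still stand in place.

```bash
python3 -c "
from workcell import arm
print(arm.hand_in())"
```

```text
the job is handed in; nothing more can be done
None
```

Done: I flicked the wheel three single clicks counter-clockwise, letting it rest one click short before the last, and the pin's tab now stands at the pointer; the gripper is clear and the job is handed in at about 14 s.

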